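Slide the vial board home on the dispensing rack

ROBOT

A 7-joint arm with a two-finger parallel gripper is mounted at the origin on the work surface. World frame = base frame: x ahead of the robot, y to its left, z up, the work surface at z = 0. Lengths are in m, angles in rad, forces in N, time in s.
With the tool pointing down it reaches from about 0.425 to 0.825 m from the base axis. Payload 3.6 kg.
Tool frame: the origin (TCP) lies midway between the tips of the shut fingers; the grasp point (between the pads) lies 19 mm behind it; z points along the fingers, x is the direction in which the jaws open and shut, and the axes are right-handed (so a half turn about z gives the same grasp; the last joint's range is limited). The gripper opens to 93 mm and grips with 3 to 60 N. Pads are 15 mm wide; open, the fingers measure 128 mm over their backs; the gripper's body (75 mm by 188 mm) begins 65 mm behind the grasp point.
Start: joints at [1.208, 0.615, -0.013, 1.423, 0.008, 1.103, -0.04], TCP at [0.215, -0.613, 0.219] pointing down, gripper open.
Joint ranges: [-3.12, 3.12], [-0.3, 2.06], [-1.34, 1.32], [0.26, 2.42], [-1.36, 4.5], [0.01, 1.98], [-2.84, 2.84]. Speed limits (rad/s): [2.79, 2.79, 3.14, 3.14, 3.14, 3.14, 3.14].

INTERFACE

Orientations are given as a unit quaternion [w, x, y, z].
In Python, from bench import bot, camera, calibration gives the robot as it stands. The module is installed in compiled form; this text tells all that it offers.
- The arm moves only by the tool send_rows, never from a script. Its argument "deltas" is a list of rows, each an object of numbers: "gripper": the closure in counts, from 0 (fully open) to 255 (shut); "tx", "ty", "tz": the shift along the world's x, y, z in cm; "spin": the turn about the world's z in degrees. A call has 1 to 10 rows; each row shifts and turns the commanded pose from where the row before left it; what a row does not reach is not made up. A row lasts 1/8 s, in which the tool goes at most 62.5 mm and 10.7 degrees, less where a joint would pass 70% of its speed; a pose out of reach is approached as far as the arm can. A call with a gripper value outside its range is refused whole. The fingers move at their own pace and stop on an object; the grip force is fixed at half the most. Time passes only in rows, so rows that do not move let the fingers close. It gives the time, the measured TCP pose, the force and the opening at its end, in the units of the state.
- bot.get_state(): the state, without advancing time (a new reading comes with each control period).
- camera(name): name is "scene" or "top" or "wrist"; returns the picture (480x640x3 uint8, red, green, blue); there is no depth.
- calibration(name): a dict with "fx", "fy", "cx", "cy" (pixels), "cam_to_world" (4x4, takes a point from camera to world coordinates); the wrist camera has in their place "mount" (4x4, takes a point from camera to tool coordinates, whose origin is the TCP and whose axes are the tool frame's). Camera axes: x right, y down, z forward; pixel columns grow to the right and rows downward; lengths in m; the calibration is good to about 2 mm. The wrist camera is an equidistant fisheye: a pixel r from the principal point sees the ray r / f radians off the axis. A picture is of the moment at which its call begins: read the wrist's pose just before it. calibration takes no time and is no camera call.
- bot.close_job(): hands the job in, once; it reports no verdict.
The state is a dict: "t": time; "joint_pos": joint angles; "qvel": joint speeds; "joint_efforts": joint torques, N m; "ee_pos": TCP position; "ee_rot": TCP orientation; "wrist_force": force on the tool from outside, world axes, zero at the start; "ft_torque": the same for the moment, N m; "opening": opening from 0.0 (shut) to 1.0 (fully open).
Only numpy, scipy, OpenCV 4.12 (cv2) and the standard library are available. Lean on these libraries where they do the work, as an engineer would, in place of code of your own. Each camera call takes 0.05 s, during which the arm holds its last target. There are 200 camera calls.

TASK

Push the white vial board along the rails of the dispensing rack with a fingertip against its orange end pad, slowly, until you feel it drop into the locating notches, then stop pushing and take the hand clear. Be gentle and do not ram it: the board must only be slid, never lifted or tipped, and its vials must be left untouched, standing in their wells. Leave everything else on the counter where it is.

Things in the scene. Friction and masses are not known exactly. Their poses are not given: they have to be found in the camera images.
- rack: Fixed rack, 170 (x) by 340 mm (y), origin under its centre; the board is to be pushed along its +y. Four aluminium rails along y, tops 30 mm above the counter, nothing between them higher; blue side guides 50 mm tall, inner faces at x = +-70 mm; ends open. Each rail has a square-walled notch 7 mm deep, yellow inside, whose far wall stops the board.
- board: Loose white vial board, 136 (x) by 150 mm (y), 0.5 to 0.8 kg, axes as the rack's; origin amid its footprint, at the underside of its 10 mm feet; slab 10 to 28 mm above. It starts on the rails, origin 30 mm above the counter, 85 to 145 mm short of home (to the rack's -y); home, its origin is 23 mm above the counter. Friction is 2 to 7 N, side play 2 mm.
- push_pad (a point): Middle of the outer face of the orange push pad (60 mm wide along x, 18 mm tall) at the board's -y end, the face that is to be pushed towards the rack's +y: 83 mm in -y of the board's origin and 19 mm above it.
- home (a point): Fixed to the rack: where the board's origin lies when it is fully home in the notches, 75 mm in +y of the rack's origin and 23 mm above the counter. The board has about 3.5 mm of play in y there; pushed against the far walls it stands 3.5 mm farther.
- well_a (a point): A well of the board, where vial a stands: centre of the well's floor, 10 mm below the board's top face.
- well_b (a point): A well of the board, where vial b stands: centre of the well's floor, 10 mm below the board's top face.
- well_c (a point): A well of the board, where vial c stands: centre of the well's floor, 10 mm below the board's top face.
- vial_a: Small amber glass vial with an aluminium cap, 25 mm across, 52 mm tall, 25 g, standing loose in a 10 mm deep well of the board; origin at the centre of its underside, z up.
- vial_b: Small amber glass vial with an aluminium cap, 25 mm across, 52 mm tall, 25 g, standing loose in a 10 mm deep well of the board; origin at the centre of its underside, z up.
- vial_c: Small amber glass vial with an aluminium cap, 25 mm across, 52 mm tall, 25 g, standing loose in a 10 mm deep well of the board; origin at the centre of its underside, z up.
- swab_box: Swab carton, white with a green band, 65 x 110 x 70 mm, a bystander; origin under its centre.
- bottle: Amber bottle with a white cap, 56 mm across, 110 mm tall, a bystander; origin under its centre.
- dish: Round steel dish, 100 mm across, 40 mm tall, a bystander; origin under its centre.
- cups: Stack of blue cups, 80 mm across, 105 mm tall, a bystander; origin under its centre.
- tape: Roll of paper tape lying flat, 90 mm across, 25 mm tall, a bystander; origin under its centre.
Mind the look-alikes: they are no part of the job. Leave any red look-alike of the vial_c alone.

How it is judged:
On the way, in this order (a step that is already met when the one before it is completed fails the run):
1. the fingers push the board along the rails while it rides on them (contact force between the fingers and board above 0.3 N and distance of board from where it was at the start of the episode above 0.02 m and z of board in the frame of rack between 0.027 and 0.036 m), for 0.02 s.
2. the board has dropped into the notches (z of board in the frame of rack between 0.018 and 0.0265 m and y of board in the frame of rack between 0.0675 and 0.0825 m and x of board in the frame of rack between -0.006 and 0.006 m and angle between the z axis of board and the z axis of rack, either way round below 0.04 rad), for 0.1 s.
At the end, for the whole second after the job is handed in: The board stands home in the notches: its origin within 7.5 mm of the home point along the rails, within 6 mm across, less than 26.5 mm above the counter (3.5 mm or less over fully seated), level with the rack within 0.04 rad and at rest; each vial upright within 0.2 rad and within 8 mm of its well (all of step 2 and linear speed of board below 0.02 m/s and distance between vial_a and well_a below 0.008 m and angle between each of vial_a, vial_b, vial_c's own z axis and vertical below 0.2 rad and distance between vial_b and well_b below 0.008 m and distance between vial_c and well_c below 0.008 m); the robot touches nothing.
It fails at once if the board is lifted off the rails (more than 8 mm above riding height) or tipped by more than 0.2 rad (z of board in the frame of rack above 0.038 m or angle between board's own z axis and vertical above 0.2 rad).
It fails at once if the board is rammed (fingers press it with more than 40 N) (contact force between the fingers and board above 40 N).
It fails at once if a vial is touched by the arm or fingers with more than 1 N (contact force between any of the fingers, the arm and vial_a above 1 N or contact force between any of the fingers, the arm and vial_b above 1 N or contact force between any of the fingers, the arm and vial_c above 1 N).
It fails at once if a vial leaves its well or tips (distance between vial_a and well_a above 0.015 m or angle between any of vial_a, vial_b, vial_c's own z axis and vertical above 0.4 rad or distance between vial_b and well_b above 0.015 m or distance between vial_c and well_c above 0.015 m).
It fails at once if a bystander is moved by more than 20 mm (distance of any of swab_box, bottle, dish, cups, tape from where it was at the start of the episode above 0.02 m).
It also fails if it takes over 42 s, if anything falls off the work surface, if the arm or the gripper's body presses on something with over 40 N, if the wrist force passes 120 N, or if a joint passes its speed limit or range.

## Working session

There is one attempt and no reset: what is moved stays moved. The work goes in short steps, Python scripts to look and compute and a tool call to move; the robot and the scene stay as the last step left them, time stands still between calls to the robot, and variables do not carry over. Pictures are saved under pics/ and viewed, about 8 in all and at most 12, crops included, and the job is handed in when it is done.

Besides the shell and the picture viewer there is one more tool, called after "Emit:" in YAML: its name, and indented under it one key for each argument. send_rows: Moves the arm, as the interface text tells. Its arguments: {"type":"object","properties":{"deltas":{"type":"array"}},"required":["deltas"]}

```bash
mkdir -p pics
python3 - <<'E'
from bench import bot,camera,calibration
import cv2,numpy as np
for n in("scene","top"):
    cv2.imwrite(f"pics/{n}0.png",camera(n)[:,:,::-1]); c=calibration(n); print(n,[c[k] for k in("fx","fy","cx","cy")],np.round(c["cam_to_world"],3).tolist())
s=bot.get_state(); print(s["t"],s["ee_pos"],s["ee_rot"],s["wrist_force"],s["opening"])
E
```

```text
scene [571.7488860524185, 571.7488860524185, 308.86779878831686, 233.96058254059957] [[0.823, 0.34, -0.454, 1.131], [0.567, -0.461, 0.683, -0.897], [0.023, -0.819, -0.573, 0.78], [0.0, 0.0, 0.0, 1.0]]
top [562.7743192646147, 562.7743192646147, 322.27987477000033, 223.85283583270106] [[-0.02, -0.991, 0.135, 0.359], [-1.0, 0.022, 0.011, -0.022], [-0.013, -0.135, -0.991, 1.262], [0.0, 0.0, 0.0, 1.0]]
0.1 [ 0.21461477 -0.61282288  0.21761723] [-6.33333576e-04  8.15652793e-01 -5.78540638e-01 -9.21915570e-04] [ 0.8929836  -0.14001589 -0.66791653] 1.0015216182123696
```

View pics/top0.png

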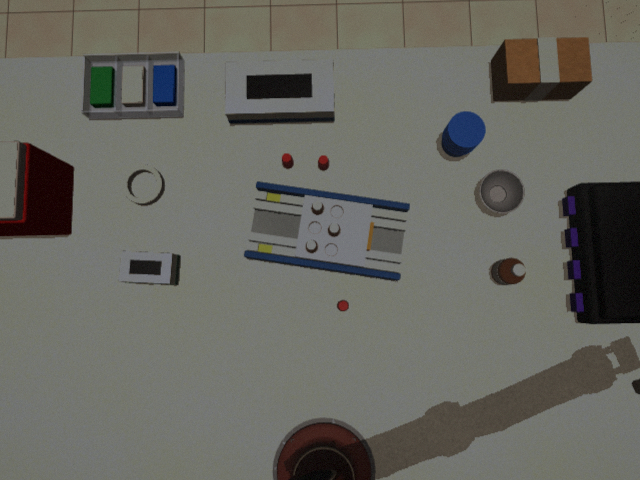

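View pics/scene0.png

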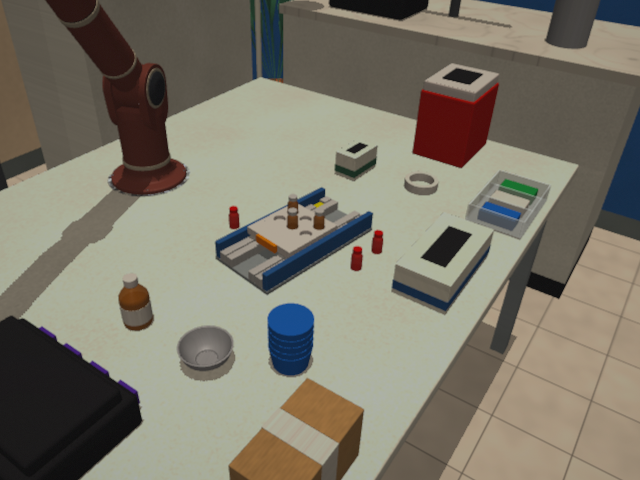

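The top view shows the board on the rack, with its orange pad at about (371,236) and the yellow notches at (273,197) and (265,247). So the push goes left in the image, roughly world +y. The amber vials stand at (317,208), (334,229) and (311,246). The red vials at (287,160), (323,162) and (343,305) are look-alikes off the board.

```bash
cat > h.py <<'E'
from bench import bot,camera,calibration
import cv2,numpy as np
def ray(n,uv,z):
    c=calibration(n);T=np.array(c["cam_to_world"])
    d=T[:3,:3]@np.array([(uv[0]-c["cx"])/c["fx"],(uv[1]-c["cy"])/c["fy"],1]);o=T[:3,3]
    return o+d*(z-o[2])/d[2]
def blobs(im,lo,hi,a=15):
    m=cv2.inRange(cv2.cvtColor(im,cv2.COLOR_RGB2HSV),lo,hi)
    return [c for c in cv2.findContours(m,0,cv2.CHAIN_APPROX_NONE)[0] if cv2.contourArea(c)>a]
E
python3 - <<'E'
from h import *
im=camera("top")
box=(slice(165,300),slice(230,425))
roi=np.zeros_like(im);roi[box]=im[box]
for nm,lo,hi,z in(("blue",(100,120,40),(125,255,255),.05),("orange",(8,150,100),(20,255,255),.049),("yellow",(24,100,80),(35,255,255),.025)):
    for c in blobs(roi,lo,hi):
        P=np.array([ray("top",p,z)[:2] for p in c[:,0,:].astype(float)])
        r=cv2.minAreaRect((P*1000).astype(np.float32)); print(nm,cv2.minAreaRect(c)[0],np.round(r[0],1),np.round(r[1],1),round(r[2],1),len(c))
        print(np.round(cv2.boxPoints(r)).tolist())
cv2.imwrite("pics/crop.png",cv2.resize(im[box][:,:,::-1],None,fx=4,fy=4,interpolation=cv2.INTER_CUBIC))
E
```

```text
blue (321.9505615234375, 264.8281555175781) [435.4  -5.8] [335.8  14.4] 80.2 314
[[400.0, -170.0], [414.0, -172.0], [471.0, 158.0], [457.0, 161.0]]
blue (332.1522216796875, 195.4703369140625) [586.5 -31.2] [336.3  12.7] 80.2 311
[[552.0, -196.0], [564.0, -198.0], [621.0, 133.0], [609.0, 136.0]]
orange (369.989990234375, 235.56997680664062) [ 496.5 -111.9] [ 5.8 55.6] 80.2 53
[[469.0, -110.0], [523.0, -120.0], [524.0, -114.0], [470.0, -104.0]]
yellow (264.5600280761719, 248.07998657226562) [476.5 119.7] [29.5 16.9] 80.6 36
[[466.0, 106.0], [482.0, 104.0], [487.0, 133.0], [471.0, 136.0]]
yellow (273.2099914550781, 197.02996826171875) [590.5  99.7] [30.2 17.3] 80.5 38
[[580.0, 86.0], [597.0, 83.0], [602.0, 113.0], [585.0, 116.0]]
```

View pics/crop.png

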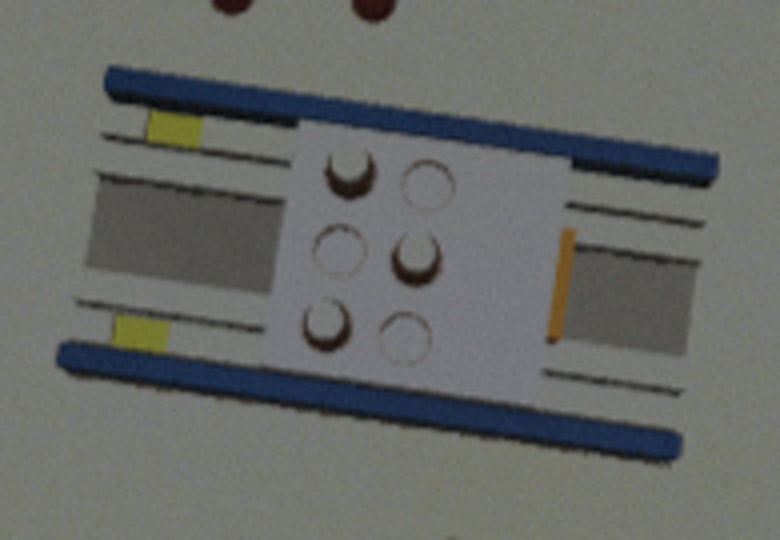

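Rack: yaw about −9.8°, centre about (0.511, −0.0185), and +y along (0.170, 0.985). The pad face sits at rack y ≈ −97 mm, so home is about 90 mm further on. I'll shut the fingers and cross high, to 40 mm behind the pad, with the jaw axis along rack x.

Emit:
send_rows:
  deltas:
    - {"gripper":255,"tx":2.72,"ty":4.51,"spin":6.1}
    - {"gripper":255,"tx":2.72,"ty":4.51,"spin":6.1}
    - {"gripper":255,"tx":2.72,"ty":4.51,"spin":6.1}
    - {"gripper":255,"tx":2.72,"ty":4.51,"spin":6.1}
    - {"gripper":255,"tx":2.72,"ty":4.51,"spin":6.1}
    - {"gripper":255,"tx":2.72,"ty":4.51,"spin":6.1}
    - {"gripper":255,"tx":2.72,"ty":4.51,"spin":6.1}
    - {"gripper":255,"tx":2.72,"ty":4.51,"spin":6.1}
    - {"gripper":255,"tx":2.72,"ty":4.51,"spin":6.1}
    - {"gripper":255,"tx":2.72,"ty":4.51,"spin":6.1}

```text
invalid input
```

Emit:
send_rows:
  deltas:
    - {"gripper":255,"tx":2.72,"ty":4.51,"tz":0,"spin":6.1}
    - {"gripper":255,"tx":2.72,"ty":4.51,"tz":0,"spin":6.1}
    - {"gripper":255,"tx":2.72,"ty":4.51,"tz":0,"spin":6.1}
    - {"gripper":255,"tx":2.72,"ty":4.51,"tz":0,"spin":6.1}
    - {"gripper":255,"tx":2.72,"ty":4.51,"tz":0,"spin":6.1}
    - {"gripper":255,"tx":2.72,"ty":4.51,"tz":0,"spin":6.1}
    - {"gripper":255,"tx":2.72,"ty":4.51,"tz":0,"spin":6.1}
    - {"gripper":255,"tx":2.72,"ty":4.51,"tz":0,"spin":6.1}
    - {"gripper":255,"tx":2.72,"ty":4.51,"tz":0,"spin":6.1}
    - {"gripper":255,"tx":2.72,"ty":4.51,"tz":0,"spin":6.1}

```text
t: 1.4
ee_pos: [0.4873, -0.1611, 0.2186]
ee_rot: [0.0, 0.997, -0.083, -0.0]
wrist_force: [0.5, -0.2, -0.1]
opening: 0.009
```

Emit:
send_rows:
  deltas:
    - {"gripper":255,"tx":0,"ty":0,"tz":-4,"spin":0}
    - {"gripper":255,"tx":0,"ty":0,"tz":-4,"spin":0}
    - {"gripper":255,"tx":0,"ty":0,"tz":-4,"spin":0}
    - {"gripper":255,"tx":0,"ty":0,"tz":-3,"spin":0}
    - {"gripper":255,"tx":0,"ty":0,"tz":-2,"spin":0}
    - {"gripper":255,"tx":0,"ty":0,"tz":-0.5,"spin":0}
    - {"gripper":255,"tx":0,"ty":0,"tz":0,"spin":0}

```text
t: 2.28
ee_pos: [0.487, -0.1625, 0.0438]
ee_rot: [-0.0, 0.996, -0.085, 0.0]
wrist_force: [0.1, -0.8, 0.1]
opening: 0.005
```

Run:
```python
from h import *
s=bot.get_state();print(s["ee_pos"],s["wrist_force"])
w=camera("wrist");c=calibration("wrist");print({k:np.round(v,3).tolist() for k,v in c.items()})
sc=camera("scene")[170:300,200:400]
cv2.imwrite("pics/c2.png",np.hstack([cv2.resize(w,(400,300)),cv2.resize(sc,(400,300))])[:,:,::-1])
```

```text
[ 0.48700541 -0.16245645  0.04377996] [ 0.09839558 -0.77669294  0.07460568]
{'fx': 371.648, 'fy': 371.648, 'cx': 316.852, 'cy': 240.533, 'mount': [[1.0, 0.001, 0.001, -0.001], [-0.001, 0.961, 0.276, -0.077], [-0.001, -0.276, 0.961, -0.166], [0.0, 0.0, 0.0, 1.0]]}
```

View pics/c2.png

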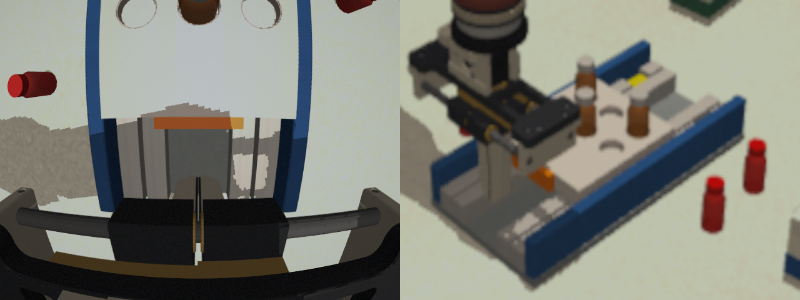

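The fingers are down between the guides, centred behind the orange pad (wrist half, about (198,122)), and clear of everything. I'll approach and make contact.

Emit:
send_rows:
  deltas:
    - {"gripper":255,"tx":0.1,"ty":0.6,"tz":0,"spin":0}
    - {"gripper":255,"tx":0.1,"ty":0.6,"tz":0,"spin":0}
    - {"gripper":255,"tx":0.1,"ty":0.6,"tz":0,"spin":0}
    - {"gripper":255,"tx":0.1,"ty":0.6,"tz":0,"spin":0}
    - {"gripper":255,"tx":0.05,"ty":0.3,"tz":0,"spin":0}
    - {"gripper":255,"tx":0.05,"ty":0.3,"tz":0,"spin":0}
    - {"gripper":255,"tx":0.05,"ty":0.3,"tz":0,"spin":0}
    - {"gripper":255,"tx":0.05,"ty":0.3,"tz":0,"spin":0}

```text
t: 3.38
ee_pos: [0.4928, -0.1264, 0.0436]
ee_rot: [0.0, 0.996, -0.085, -0.0]
wrist_force: [0.2, -0.2, -0.5]
opening: 0.001
```

Emit:
send_rows:
  deltas:
    - {"gripper":255,"tx":0.05,"ty":0.3,"tz":0,"spin":0}
    - {"gripper":255,"tx":0.05,"ty":0.3,"tz":0,"spin":0}
    - {"gripper":255,"tx":0.05,"ty":0.3,"tz":0,"spin":0}
    - {"gripper":255,"tx":0.05,"ty":0.3,"tz":0,"spin":0}
    - {"gripper":255,"tx":0.05,"ty":0.3,"tz":0,"spin":0}

```text
t: 4.0
ee_pos: [0.4952, -0.1115, 0.0436]
ee_rot: [0.0, 0.996, -0.085, -0.0]
wrist_force: [-0.9, -3.9, 0.7]
opening: 0.005
```

Emit:
send_rows:
  deltas:
    - {"gripper":255,"tx":0.05,"ty":0.3,"tz":0,"spin":0}
    - {"gripper":255,"tx":0.05,"ty":0.3,"tz":0,"spin":0}
    - {"gripper":255,"tx":0.05,"ty":0.3,"tz":0,"spin":0}
    - {"gripper":255,"tx":0.05,"ty":0.3,"tz":0,"spin":0}
    - {"gripper":255,"tx":0.05,"ty":0.3,"tz":0,"spin":0}
    - {"gripper":255,"tx":0.05,"ty":0.3,"tz":0,"spin":0}
    - {"gripper":255,"tx":0.05,"ty":0.3,"tz":0,"spin":0}
    - {"gripper":255,"tx":0.05,"ty":0.3,"tz":0,"spin":0}
    - {"gripper":255,"tx":0.05,"ty":0.3,"tz":0,"spin":0}
    - {"gripper":255,"tx":0.05,"ty":0.3,"tz":0,"spin":0}

```text
t: 5.25
ee_pos: [0.5003, -0.0812, 0.0436]
ee_rot: [-0.0, 0.996, -0.085, -0.0]
wrist_force: [-0.5, -4.0, 0.7]
opening: 0.004
```

Emit:
send_rows:
  deltas:
    - {"gripper":255,"tx":0.05,"ty":0.3,"tz":0,"spin":0}
    - {"gripper":255,"tx":0.05,"ty":0.3,"tz":0,"spin":0}
    - {"gripper":255,"tx":0.05,"ty":0.3,"tz":0,"spin":0}
    - {"gripper":255,"tx":0.05,"ty":0.3,"tz":0,"spin":0}
    - {"gripper":255,"tx":0.05,"ty":0.3,"tz":0,"spin":0}
    - {"gripper":255,"tx":0.05,"ty":0.3,"tz":0,"spin":0}
    - {"gripper":255,"tx":0.05,"ty":0.3,"tz":0,"spin":0}

```text
t: 6.12
ee_pos: [0.5038, -0.0602, 0.0436]
ee_rot: [-0.0, 0.996, -0.085, -0.0]
wrist_force: [-0.5, -3.6, 0.8]
opening: 0.005
```

Run:
```python
from h import *
s=bot.get_state();print(s["t"],s["ee_pos"],s["wrist_force"])
d=s["ee_pos"][:2]-np.array([.511,-.0185]);print(d@[.985,-.17],d@[.17,.985])
w=camera("wrist")
im=camera("top")[165:300,230:425]
cv2.imwrite("pics/c3.png",np.hstack([cv2.resize(w,(400,300)),cv2.resize(im,(400,300))])[:,:,::-1])
```

```text
6.125 [ 0.50377972 -0.06024994  0.04362542] [-0.54125234 -3.60182496  0.79474758]
-1.4485728157658147e-05 -0.04235113634643044
```

View pics/c3.png

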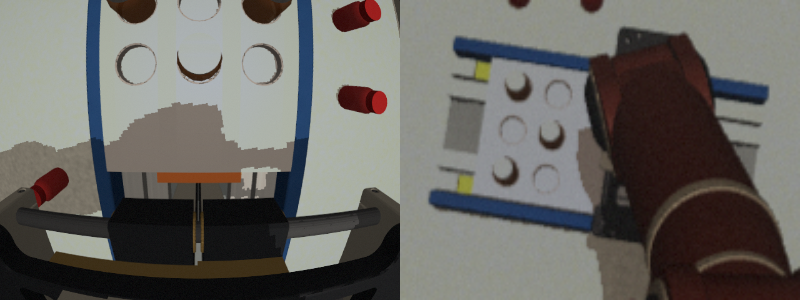

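The push is steady at about 3.7 N, the vials are upright in their wells, and about 27 mm remains. I'll slow down.

Emit:
send_rows:
  deltas:
    - {"gripper":255,"tx":0.03,"ty":0.2,"tz":0,"spin":0}
    - {"gripper":255,"tx":0.03,"ty":0.2,"tz":0,"spin":0}
    - {"gripper":255,"tx":0.03,"ty":0.2,"tz":0,"spin":0}
    - {"gripper":255,"tx":0.03,"ty":0.2,"tz":0,"spin":0}
    - {"gripper":255,"tx":0.03,"ty":0.2,"tz":0,"spin":0}
    - {"gripper":255,"tx":0.03,"ty":0.2,"tz":0,"spin":0}
    - {"gripper":255,"tx":0.03,"ty":0.2,"tz":0,"spin":0}
    - {"gripper":255,"tx":0.03,"ty":0.2,"tz":0,"spin":0}

```text
t: 7.22
ee_pos: [0.5062, -0.0443, 0.0436]
ee_rot: [-0.0, 0.996, -0.085, -0.0]
wrist_force: [-0.5, -4.3, -0.7]
opening: 0.007
```

Emit:
send_rows:
  deltas:
    - {"gripper":255,"tx":0.02,"ty":0.1,"tz":0,"spin":0}
    - {"gripper":255,"tx":0.02,"ty":0.1,"tz":0,"spin":0}
    - {"gripper":255,"tx":0.02,"ty":0.1,"tz":0,"spin":0}

```text
t: 7.6
ee_pos: [0.5067, -0.0414, 0.0436]
ee_rot: [0.0, 0.996, -0.085, -0.0]
wrist_force: [-1.1, -4.2, 0.1]
opening: 0.01
```

Emit:
send_rows:
  deltas:
    - {"gripper":255,"tx":0.02,"ty":0.1,"tz":0,"spin":0}
    - {"gripper":255,"tx":0.02,"ty":0.1,"tz":0,"spin":0}

```text
t: 7.85
ee_pos: [0.5072, -0.0392, 0.0435]
ee_rot: [-0.0, 0.996, -0.084, -0.0]
wrist_force: [0.2, -3.3, -2.0]
opening: 0.006
```

Emit:
send_rows:
  deltas:
    - {"gripper":255,"tx":0.02,"ty":0.1,"tz":0,"spin":0}

```text
t: 7.98
ee_pos: [0.5076, -0.0377, 0.0436]
ee_rot: [-0.0, 0.996, -0.084, 0.0]
wrist_force: [-0.3, -2.9, -0.9]
opening: 0.004
```

Emit:
send_rows:
  deltas:
    - {"gripper":255,"tx":0.02,"ty":0.1,"tz":0,"spin":0}

```text
t: 8.1
ee_pos: [0.5076, -0.0375, 0.0436]
ee_rot: [0.0, 0.996, -0.085, -0.0]
wrist_force: [-0.6, -4.0, -1.0]
opening: 0.005
```

Emit:
send_rows:
  deltas:
    - {"gripper":255,"tx":0.02,"ty":0.1,"tz":0,"spin":0}

```text
t: 8.22
ee_pos: [0.5077, -0.0368, 0.0436]
ee_rot: [0.0, 0.996, -0.085, -0.0]
wrist_force: [-0.4, -4.2, -0.4]
opening: 0.007
```

Emit:
send_rows:
  deltas:
    - {"gripper":255,"tx":0.02,"ty":0.1,"tz":0,"spin":0}

```text
t: 8.35
ee_pos: [0.5079, -0.0356, 0.0436]
ee_rot: [0.0, 0.996, -0.085, -0.0]
wrist_force: [-0.9, -4.0, -1.0]
opening: 0.006
```

Emit:
send_rows:
  deltas:
    - {"gripper":255,"tx":0.02,"ty":0.1,"tz":0,"spin":0}

```text
t: 8.48
ee_pos: [0.5081, -0.0345, 0.0437]
ee_rot: [0.0, 0.996, -0.085, -0.0]
wrist_force: [-0.7, -3.9, -0.1]
opening: 0.005
```

Emit:
send_rows:
  deltas:
    - {"gripper":255,"tx":0.02,"ty":0.1,"tz":0,"spin":0}

```text
t: 8.6
ee_pos: [0.5083, -0.0334, 0.0436]
ee_rot: [0.0, 0.996, -0.085, -0.0]
wrist_force: [-0.0, -3.8, -0.1]
opening: 0.005
```

Run:
```python
from h import *
s=bot.get_state();print(s["t"],s["ee_pos"],s["wrist_force"])
w=camera("wrist")
im=camera("scene")[170:300,200:400]
cv2.imwrite("pics/c4.png",np.hstack([cv2.resize(w,(400,300)),cv2.resize(im,(400,300))])[:,:,::-1])
```

```text
8.6 [ 0.50833648 -0.03343795  0.04363083] [-0.00777853 -3.8474413  -0.09553719]
```

View pics/c4.png

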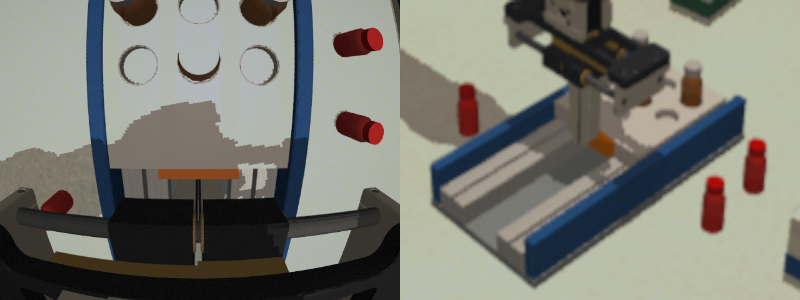

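The pad looks about 5% smaller than before, and there was a force blip at t≈7.85 s, so it may already have dropped. I'll check the scale in the saved images.

Run:
```python
from h import *
for n in("c3","c4"):
    im=cv2.imread(f"pics/{n}.png")[:,:400,::-1]
    for c in blobs(np.ascontiguousarray(im[150:195]),(4,150,80),(22,255,255),100):
        print(n,cv2.boundingRect(c),cv2.contourArea(c))
w=camera("wrist");c=calibration("wrist");M=np.array(c["mount"])
# predicted pad top-edge outer corners (pad y contact at tool y=-7.5mm), for riding/dropped
b=max(blobs(w,(4,150,80),(22,255,255),300),key=cv2.contourArea)
print("full",cv2.boundingRect(b))
zt=bot.get_state()["ee_pos"][2]
for nm,top in(("ride",.058),("home",.051)):
  for x in(-.03,.03):
    p=np.linalg.inv(M)@[x,-.0075,zt-top,1]
    th=np.arctan2(np.hypot(p[0],p[1]),p[2]);r=c["fx"]*th/np.hypot(p[0],p[1]);print(nm,c["cx"]+r*p[0],c["cy"]+r*p[1])
cv2.imwrite("pics/w5.png",w[:,:,::-1])
```

```text
c3 (157, 23, 84, 10) 736.5
c4 (158, 19, 81, 10) 715.5
full (253, 271, 130, 16)
ride 253.34068009389756 295.2172015699102
ride 386.0432226788517 295.17175261359534
home 255.67993340977165 289.08119349041954
home 383.48396222814614 289.05361943925595
```

The pad's row moved 293→287 px and its width 134→130 px. That matches the 7 mm drop, and the finger position puts the board at rack y ≈ 75 mm, which is home. I'll stop pushing, back straight off and lift clear.

Emit:
send_rows:
  deltas:
    - {"gripper":255,"tx":-0.05,"ty":-0.3,"tz":0,"spin":0}
    - {"gripper":255,"tx":-0.1,"ty":-0.6,"tz":0,"spin":0}
    - {"gripper":255,"tx":-0.2,"ty":-1.2,"tz":0,"spin":0}
    - {"gripper":255,"tx":-0.4,"ty":-2.4,"tz":0,"spin":0}
    - {"gripper":255,"tx":-0.5,"ty":-3.0,"tz":0,"spin":0}
    - {"gripper":255,"tx":0,"ty":-1,"tz":4,"spin":0}
    - {"gripper":255,"tx":0,"ty":0,"tz":5,"spin":0}
    - {"gripper":255,"tx":0,"ty":0,"tz":5,"spin":0}
    - {"gripper":255,"tx":0,"ty":0,"tz":4,"spin":0}
    - {"gripper":255,"tx":0,"ty":-3,"tz":0,"spin":0}

```text
t: 10.0
ee_pos: [0.4984, -0.147, 0.2276]
ee_rot: [-0.0, 0.997, -0.082, 0.004]
wrist_force: [0.8, -0.5, -0.5]
opening: 0.006
```

Emit:
send_rows:
  deltas:
    - {"gripper":255,"tx":0,"ty":-5,"tz":0,"spin":0}
    - {"gripper":255,"tx":0,"ty":-5,"tz":0,"spin":0}
    - {"gripper":255,"tx":0,"ty":-4,"tz":0,"spin":0}
    - {"gripper":255,"tx":0,"ty":0,"tz":0,"spin":0}

```text
t: 10.5
ee_pos: [0.4939, -0.2937, 0.2229]
ee_rot: [0.001, 0.996, -0.089, -0.001]
wrist_force: [0.0, -0.2, 0.0]
opening: 0.002
```

Run:
```python
from h import *
s=bot.get_state();print(s["t"],s["ee_pos"],s["wrist_force"])
im=camera("top");roi=np.zeros_like(im);box=(slice(165,300),slice(230,425));roi[box]=im[box]
for c in blobs(roi,(8,150,80),(20,255,255),8):
    for z in (.051,.058):
        P=np.array([ray("top",p,z)[:2] for p in c[:,0].astype(float)])-[.511,-.0185]
        Y=P@[.17,.985];X=P@[.985,-.17];print("pad rack x",X.min(),X.max(),"y",Y.min(),Y.max())
a=cv2.resize(im[box],(400,300));b=cv2.resize(camera("scene")[170:300,200:400],(400,300))
cv2.imwrite("pics/c6.png",np.hstack([a,b])[:,:,::-1])
```

```text
10.5 [ 0.49394163 -0.29366674  0.22293114] [ 0.03205549 -0.21477169  0.01628308]
pad rack x -0.029108366179986765 0.028312136325768074 y -0.005141221325497621 0.0009688523834011125
pad rack x -0.029803006458394045 0.027285449649834106 y -0.005280707166480866 0.000794033727915611
```

View pics/c6.png

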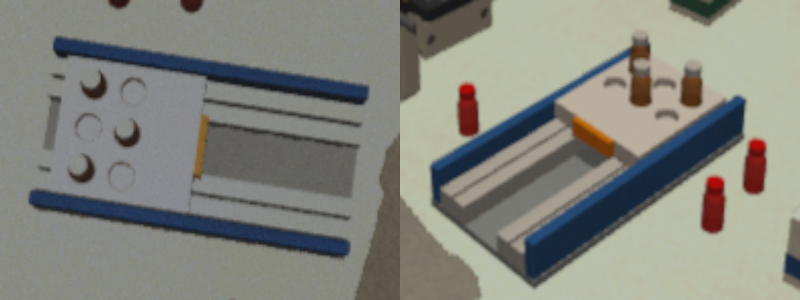

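Run:
```python
from h import *
im=camera("scene");roi=np.zeros_like(im);roi[200:270,230:310]=im[200:270,230:310]
c=max(blobs(roi,(5,150,60),(20,255,255),15),key=cv2.contourArea)
m=cv2.moments(c);uv=(m["m10"]/m["m00"],m["m01"]/m["m00"])
a,b=ray("scene",uv,0),ray("scene",uv,.1)
for y in(-.008,-.005,-.002):
    f=lambda p:(p[:2]-[.511,-.0185])@[.17,.985]-y
    print(uv,"z of pad centroid",y,.1*f(a)/(f(a)-f(b)))
```

```text
(296.1462585034014, 228.97165532879816) z of pad centroid -0.008 0.04969958488609148
(296.1462585034014, 228.97165532879816) z of pad centroid -0.005 0.046786189754941844
(296.1462585034014, 228.97165532879816) z of pad centroid -0.002 0.04387279462379222
```

That check is inconclusive, because the pad's top face biases the centroid. I'll run the same measurement on the first image, where the board was known to be riding, and compare the two.

Run:
```python
from h import *
def zpad(im,y,box):
    roi=np.zeros_like(im);roi[box]=im[box]
    c=max(blobs(roi,(5,150,60),(20,255,255),15),key=cv2.contourArea)
    m=cv2.moments(c);uv=(m["m10"]/m["m00"],m["m01"]/m["m00"]);a,b=ray("scene",uv,0),ray("scene",uv,.1)
    f=lambda p:(p[:2]-[.511,-.0185])@[.17,.985]-y
    x=lambda p:(p[:2]-[.511,-.0185])@[.985,-.17]
    t=f(a)/(f(a)-f(b));return uv,cv2.contourArea(c),.1*t,x(a+(b-a)*t)
def ytop(im):
    roi=np.zeros_like(im);roi[165:300,230:425]=im[165:300,230:425]
    c=max(blobs(roi,(8,150,80),(20,255,255),8),key=cv2.contourArea);m=cv2.moments(c)
    p=ray("top",(m["m10"]/m["m00"],m["m01"]/m["m00"]),.055);return (p[:2]-[.511,-.0185])@[.17,.985]
L=lambda n:np.ascontiguousarray(cv2.imread(n)[:,:,::-1])
bx=(slice(200,270),slice(230,320))
y0=ytop(L("pics/top0.png"));y1=ytop(camera("top"));print(y0,y1)
print(zpad(L("pics/scene0.png"),y0,bx));print(zpad(camera("scene"),y1,bx))
```

```text
-0.09406136100708745 -0.002152800756955893
((266.07465825446894, 243.06098843322818), 158.5, np.float64(0.05064987302655277), np.float64(0.002570307961950062))
((296.1462585034014, 228.97165532879816), 147.0, np.float64(0.04402118428424265), np.float64(0.0024212694635004283))
```

The same method gives the pad height as 50.6 mm at the start and 44.0 mm now. That 6.6 mm drop matches the 7 mm notch, so I'll hand in.

```bash
python3 -c "
from bench import bot
print(bot.close_job())"
```

```text
the job is handed in; nothing more can be done
None
```

The board is home in the notches and the job is handed in; the hand-in gave no verdict. I pushed the orange pad about 90 mm along the rails with the shut fingers, using about 4 N throughout. I stopped once the board had dropped, backed straight off and lifted the hand clear at about 10.5 s.

- **Seating:** the pad sits 6.6 mm lower than at the start, measured the same way in the scene images; a full drop is 7 mm. The wrist view showed the same drop.
- **Position:** finger position put the board at rack y ≈ 75 mm as I stopped pushing. The final top view gives about 78 mm. They differ by about 2.5 mm, but both are within the home window.
- **Vials and surroundings:** all three vials stand upright in their wells in the last pictures. The wrist force was about 0 N at the end. Nothing suggested contact with a bystander, but I did not measure their final positions.
- **Inconclusive check:** my first height check from a single view gave 44–50 mm for the pad, so I replaced it with the before-and-after comparison above.

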